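Set the mask holder's damper and hold its jaw open

ROBOT

A 6-joint arm with a two-finger parallel gripper is mounted at the origin on the work surface. World frame = base frame: x ahead of the robot, y to its left, z up, the work surface at z = 0. Lengths are in m, angles in rad, forces in N, time in s.
With the tool pointing down it reaches from about 0.25 to 0.775 m from the base axis. Payload 4 kg.
Tool frame: the origin (TCP) lies at the very end of the fingers, on their centre line; the grasp point (between the pads) lies 19 mm behind it; z points along the fingers, y is the line along which they close (so a half turn about z gives the same grasp; the last joint's range is limited). The gripper opens to 94 mm and grips with 3 to 60 N. Pads are 16 mm wide; open, the fingers measure 119 mm over their backs; the gripper's body (75 mm by 177 mm) begins 78 mm behind the grasp point.
Start: joints at [-1.212, 0.087, 1.371, -0, 1.684, -0.103], TCP at [0.245, -0.492, 0.206] pointing down, gripper open.
Joint ranges: [-3.1, 3.1], [-0.76, 2.03], [0.27, 2.55], [-1.08, 4.22], [0.17, 2.65], [-2.57, 2.57]. Speed limits (rad/s): [2.79, 2.79, 3.14, 3.14, 3.14, 3.14].

INTERFACE

Orientations are given as [roll, pitch, yaw] about the fixed x, y, z axes, in that order (R = Rz(yaw) Ry(pitch) Rx(roll)).
In Python, from bench import robot gives the robot as it stands. The module is installed in compiled form; this text tells all that it offers.
- The arm moves only by the tool move_arm, never from a script. Its argument "deltas" is one flat list of numbers, 7 for each row, row after row: the turn, a rotation vector about the tool's x, y, z in rad, then the shift along the tool's x, y, z in cm, then the closure, from -1 (fully open) to 1 (shut). A call has 1 to 8 rows; each row is the pose to reach, as a shift and turn from the pose commanded when the call began, along the tool's axes at that moment; what a row does not reach only later rows make up. A row lasts 1/10 s, in which the tool goes at most 50 mm and 8.59 degrees, less where a joint would pass 70% of its speed; a pose out of reach is approached as far as the arm can. A call with a gripper value outside its range is refused whole. The fingers move at their own pace and stop on an object; the grip force is fixed at half the most. Time passes only in rows, so rows that repeat a pose let the fingers close. It gives the time, the measured TCP pose, the force, the opening and the grip force at its end, in the units of the state.
- robot.get_obs(): the state, without advancing time (a new reading comes with each control period).
- robot.snapshot(name): name is "scene" or "top" or "wrist"; returns a dict with "image" (384x512x3 uint8, red, green, blue), "depth" (384x512 float32, m along the optical axis (not along the pixel's ray), 0 where there is no reading), "fov_y" (degrees; the focal length in pixels is half the picture's height over the tangent of half this angle, whatever the lens; pixels are square), "cx", "cy" (the principal point, pixels), "origin" and "orientation" of the camera in the world; the wrist camera has in their place "T_tool_cam" (4x4, takes a point from camera to tool coordinates, whose origin is the TCP and whose axes are the flange's). Camera axes: x right, y up, looking along -z (the intrinsics and any distortion apply to the point x, -y, -z); pixel columns grow to the right and rows downward; lengths in m; the calibration is good to about 2 mm. A picture is of the moment at which its call begins: read the wrist's pose just before it.
- robot.close_job(): hands the job in; it is judged then, once.
The state is a dict: "time": time; "joint_positions": joint angles; "qvel": joint speeds; "joint_torque": joint torques, N m; "tool_pos": TCP position; "ee_rot": TCP orientation; "wrist_force": force on the tool from outside, world axes, zero at the start; "wrist_torque": the same for the moment, N m; "width": finger opening in m; "finger_force": force on a finger pad.
Only numpy, scipy, OpenCV 4.12 (cv2) and the standard library are available. Lean on these libraries where they do the work, as an engineer would, in place of code of your own. Each camera call takes 0.05 s, during which the arm holds its last target. There are 200 camera calls.

TASK

I am about to lay a freshly gilded half mask into the mask holder. First turn the holder's closing-speed collar to 4 (the row of four dots on its dial) and let go of it; then pull the spring jaw out by its wooden handle until its pointer stands level with the line on the brass size rider, and keep holding it there with the gripper: finish while holding, do not let the jaw go back. Leave the other things on the bench where they are.

Things in the scene. Friction and masses are not known exactly. Their poses are not given: they have to be found in the camera images.
- holder: Mask holder screwed to the table: wooden base board 170 mm (its x) by 430 mm (its y), 30 mm thick; origin at the centre of its underside, z up. On it along its y: at +140 mm the collar on a round dial, at +44 to +60 mm a fixed jaw (top 80 mm above the table), then the sliding spring jaw, which opens towards the holder's -y, and its handle. The base never moves.
- collar (a joint): Angle of the closing-speed collar, rad, growing clockwise seen from above. Spring detents click at settings 1 to 6, 30 degrees apart: 1 reads 0, 2 reads 0.524, 3 reads 1.047, 4 reads 1.571, 5 reads 2.094, 6 reads 2.618; stops just beyond 1 and 6. A click takes less than 0.1 N m; let go between two clicks, it falls into the nearer one.
- collar_top (a point): Centre of the collar's top face, on its upright axis, 67 mm above the table. The collar is a fluted steel cylinder, diameter 44 mm, to be gripped from above on its side, 37 to 65 mm above the table. Under it is a foot disc 52 mm across, top 36 mm above the table.
- dial_centre (a point): Centre of the dial, a flat metal disc 147 mm across around the collar, 31 mm above the table. Each setting is a radial row of black dots on it, one dot for 1 up to six dots for 6, clockwise. The black nose at the collar's foot, reaching 37 mm from the axis, and the black line on the collar's top point at the row that is set. Setting 4 lies 75 degrees from the holder's x towards its y.
- jaw (a joint): How far the spring jaw is pulled out, m: 0 = at rest on its stop, 0.085 = fully out, along the holder's -y. The spring always pulls it back: about 4.5 N at 0 and 0.9 N more per 10 mm (12 N fully out); damped, 15 N per m/s. It latches nowhere.
- jaw_bar (a point): Middle of the jaw's handle: a round wooden bar, diameter 14 mm, 100 mm long along the holder's x, centre 75 mm above the table, carried at both ends by steel arms (70 mm clear between them) that run back to the jaw. Free above it, 27 mm free below it (slide rods), 65 mm free towards the sliding jaw, whose top is 82 mm above the table. Moves with the jaw.
- jaw_pointer (a point): Tip of the jaw's pointer: a flat steel tongue 5 mm wide with a black line at its tip, sticking out on the holder's +x side, 37 mm above the table. Moves with the jaw: always 61 mm in the holder's x and 80 mm in its y from the middle of the handle bar.
- rider_mark (a point): Mark line of the size rider: a fixed brass block 16 x 10 x 20 mm on the straight scale beside the jaw's path, with a black line across its top and down the face towards the pointer; its top is 54 mm above the table, this point 44 mm. With the jaw at the mark, the pointer tip and this point have the same y in the holder's frame (2 mm apart in its x).
- varnish_jar: small amber glass jar with a metal cap, 56 mm wide, 70 mm tall; bystander, origin under its centre
- leaf_book: square flat book of gold leaf, 110 x 110 x 10 mm; bystander, origin under its centre
- burnisher: slim hand tool with a dark wooden handle, 170 mm long, lying on the table; bystander, origin on its underside
- wax_block: block of wax, 45 x 60 x 28 mm; bystander, origin under its centre
- brush_pot: glass pot of brushes, 84 mm wide, brush ends up to 270 mm high; bystander, origin under its centre
- half_mask: white half mask lying face up, 100 x 160 mm, about 65 mm high; bystander, origin under its centre
- gesso_jar: glass jar with a white cap, 72 mm wide, 85 mm tall; bystander, origin under its centre

How it is judged:
On the way, in this order (a step that is already met when the one before it is completed fails the run):
1. the collar is clicked to setting 4 and let go, with the jaw still at rest (value of joint collar between 1.421 and 1.721 rad and contact force between the fingers and collar below 0.5 N and value of joint jaw below 0.015 m), for 0.2 s.
2. the fingers hold the jaw with its pointer level with the rider's line (value of joint collar between 1.421 and 1.721 rad and y of jaw_pointer in the frame of rider_mark between -0.005 and 0.005 m and contact force between the fingers and jaw above 4 N), for 0.3 s.
At the end, for the whole second after the job is handed in: The collar stands in click 4 (within 0.15 rad), and the gripper's fingers are holding the spring jaw (contact force above 4 N), at rest, with its pointer within 5 mm of the rider's line along the slide, through the last second (all of step 2 and velocity of joint jaw between -0.01 and 0.01 m/s); the arm keeps its last pose, push and grip.
It fails at once if a thing lying or standing on the bench is shoved more than 30 mm (distance of any of varnish_jar, leaf_book, burnisher, wax_block, brush_pot, half_mask, gesso_jar from where it was at the start of the episode above 0.03 m).
It fails at once if a jar, pot, book, wax block or mask is tipped over (angle between any of varnish_jar, leaf_book, wax_block, brush_pot, half_mask, gesso_jar's own z axis and vertical above 0.5 rad).
It also fails if it takes over 58 s, if anything falls off the work surface, if the arm or the gripper's body presses on something with over 40 N, if the wrist force passes 120 N, or if a joint passes its speed limit or range.

## Working session

There is one attempt and no reset: what is moved stays moved. The work goes in short steps, Python scripts to look and compute and a tool call to move; the robot and the scene stay as the last step left them, time stands still between calls to the robot, and variables do not carry over. Pictures are saved under pics/ and viewed, at most 10 in all, crops included, and the job is handed in when it is done.

Besides the shell and the picture viewer there is one more tool, called after "Emit:" by a JSON object that holds its "api" and its "payload", one argument or row to a line. move_arm: Moves the arm, as the interface text tells. Its arguments: {"type":"object","properties":{"deltas":{"type":"array","items":{"type":"number"}}},"required":["deltas"]}

```bash
mkdir -p pics
cat > h.py <<'E'
import numpy as np, cv2
from bench import robot
from scipy.spatial.transform import Rotation as R
def snap(n):
    o=robot.get_obs(); s=robot.snapshot(n)
    if n=="wrist":
        T=np.eye(4);T[:3,:3]=tool_R(o);T[:3,3]=o["tool_pos"]; s["T"]=T@np.array(s["T_tool_cam"])
    else:
        T=np.eye(4); q=np.array(s["orientation"])
        T[:3,:3]=q if q.shape==(3,3) else R.from_euler("xyz",q).as_matrix(); T[:3,3]=s["origin"]; s["T"]=T
    s["f"]=s["image"].shape[0]/2/np.tan(np.radians(s["fov_y"]/2)); return s
def tool_R(o):
    q=np.array(o["ee_rot"]); return q if q.shape==(3,3) else R.from_euler("xyz",q).as_matrix()
def ray(s,u,v,z):
    d=s["T"][:3,:3]@np.array([(u-s["cx"])/s["f"],-(v-s["cy"])/s["f"],-1]); c=s["T"][:3,3]
    return c+d*(z-c[2])/d[2]
def proj(s,p):
    c=s["T"][:3,:3].T@(np.array(p)-s["T"][:3,3]); return s["cx"]+s["f"]*c[0]/-c[2], s["cy"]-s["f"]*c[1]/-c[2]
def save(s,name,crop=None,k=1):
    im=s["image"][...,::-1]
    if crop: im=im[crop[1]:crop[3],crop[0]:crop[2]]
    cv2.imwrite("pics/"+name,cv2.resize(im,None,fx=k,fy=k,interpolation=cv2.INTER_CUBIC))
E
python3 - <<'E'
from h import *
print(robot.get_obs())
for n in("top","scene"):
    s=snap(n); save(s,n+".png"); print({k:v for k,v in s.items() if k not in("image","depth")})
E
```

```text
{'time': 0.0, 'joint_positions': array([-1.21209522e+00,  8.79318506e-02,  1.37226550e+00, -1.19411305e-05,
        1.68360135e+00, -1.03119104e-01]), 'qvel': array([-2.30213220e-03, -1.72274018e-04,  1.76608836e-05, -1.99829117e-03,
       -1.29180773e-03, -2.57852008e-04]), 'joint_torque': array([-1.07767995e-03, -3.40182602e+01, -3.02427042e+01,  7.16873445e-02,
        3.30098625e-02, -1.60312970e-04]), 'tool_pos': array([ 0.24485339, -0.49186561,  0.20431114]), 'ee_rot': array([-3.13939710e+00, -2.15277329e-04,  4.61818647e-01]), 'wrist_force': array([-0.11374419, -0.99955519, -0.18857602]), 'wrist_torque': array([-0.07658354,  0.01071724,  0.00204184]), 'finger_force': 0.0, 'width': 0.09375793486624644}
{'fov_y': 57.33911385941256, 'cx': 258.312932188956, 'cy': 193.3262183340162, 'origin': array([0.41090005, 0.01603123, 1.00823323]), 'orientation': array([ 0.18389071, -0.01610395, -1.56498041]), 'T': array([[ 0.00581513,  0.98310594, -0.18294504,  0.41090005],
       [-0.99985342,  0.00866235,  0.01476801,  0.01603123],
       [ 0.01610325,  0.18283235,  0.98301222,  1.00823323],
       [ 0.        ,  0.        ,  0.        ,  1.        ]]), 'f': np.float64(351.137969147892)}
{'fov_y': 48.91006073161216, 'cx': 248.0414576023395, 'cy': 187.86791964196405, 'origin': array([ 1.26085319, -0.52003292,  0.87348829]), 'orientation': array([ 0.81392528, -0.01725468,  0.93451419]), 'T': array([[ 0.59412079, -0.55973324,  0.57768433,  1.26085319],
       [ 0.80419077,  0.3979251 , -0.44151197, -0.52003292],
       [ 0.01725383,  0.72687984,  0.68654788,  0.87348829],
       [ 0.        ,  0.        ,  0.        ,  1.        ]]), 'f': np.float64(422.18334262122545)}
```

View pics/top.png

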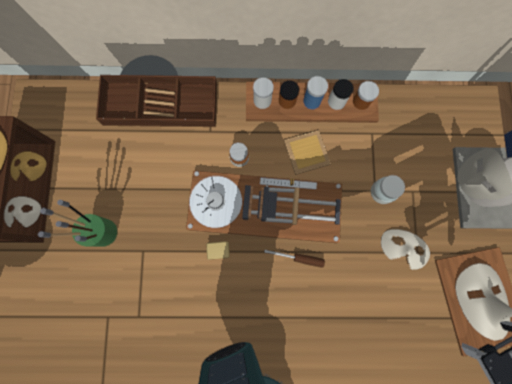

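View pics/scene.png

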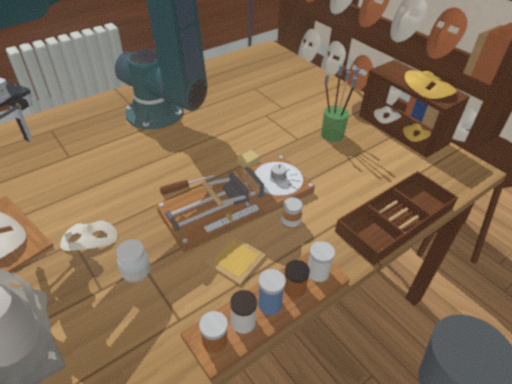

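Top view: collar/dial at about (215,201), the handle bar at about (295,205), the scale and rider above it near (290,184). Holder y points image-left. Now I'll measure the dial and axis.

Run:
```python
from h import *
s=snap("top"); im=s["image"].astype(int)
m=((im.min(2)>150)&(im.max(2)-im.min(2)<50)).astype(np.uint8)*255
m[:, :185]=0;m[:,250:]=0;m[:168]=0;m[235:]=0
c=max(cv2.findContours(m,0,1)[0],key=cv2.contourArea); e=cv2.fitEllipse(cv2.convexHull(c)); print(e)
d=ray(s,*e[0],.031);print("dial",d)
for n,u,v in[("s1",197,172),("s2",190,226),("s3",338,186),("s4",336,238)]: print(n,ray(s,u,v,.032))
print("bar",ray(s,295,188,.075),ray(s,297,222,.075))
save(s,"crop.png",(180,160,350,250),4.6)
```

```text
((213.80772399902344, 201.20849609375), (47.609886169433594, 52.836456298828125), 19.058420181274414)
dial [0.56910901 0.12644852 0.031     ]
s1 [0.65291342 0.17662478 0.032     ]
s2 [0.4988101  0.19017308 0.032     ]
s3 [ 0.61582137 -0.2256331   0.032     ]
s4 [ 0.46849326 -0.21478985  0.032     ]
bar [ 0.60017267 -0.0975542   0.075     ] [ 0.50767922 -0.10166699  0.075     ]
```

View pics/crop.png

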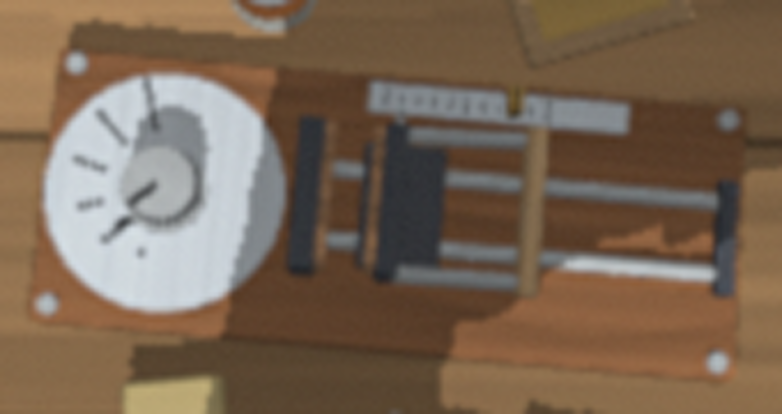

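Collar is set to 2, with its nose pointing image lower-left; setting 4 is at crop (88,163), 60° clockwise away. Holder yaw is about -4.9°. I'll go above the collar.

Emit:
{"api": "move_arm", "payload": {
  "deltas": [0,0,-0.14,3.5,-2.5,0,-1,0,0,-0.28,7,-5,0,-1,0,0,-0.42,10.5,-7.5,0,-1,0,0,-0.56,14,-10,0,-1,0,0,-0.7,17.5,-12.5,0,-1,0,0,-0.84,21,-15,0,-1,0,0,-0.98,24.5,-17.5,0,-1,0,0,-1.1,28,-20,0,-1]
}}

```text
time: 0.95
tool_pos: [0.407, -0.1869, 0.2053]
ee_rot: [3.142, 0.0, 1.567]
wrist_force: [0.5, 0.4, -0.3]
width: 0.0939
finger_force: 0.0
```

```bash
cat >> h.py <<'E'
def delta(p,psi,show=True):
    o=robot.get_obs(); Rt=tool_R(o); d=np.array(p)-o["tool_pos"]
    tgt=R.from_euler("xyz",[np.pi,0,psi]).as_matrix()
    print("t",o["time"],"pos",o["tool_pos"].round(4),"rpy",np.round(o["ee_rot"],3),"shift cm",(Rt.T@d*100).round(2),"turn",R.from_matrix(Rt.T@tgt).as_rotvec().round(3),"w",o["width"],"F",o["wrist_force"].round(1),o["finger_force"])
E
python3 -c "
from h import *
delta([.569,.126,.19],np.radians(115))"
```

```text
t 0.95 pos [ 0.407  -0.1869  0.2053] rpy [3.142 0.    1.567] shift cm [31.35 16.08  1.53] turn [ 0.    0.   -0.44] w 0.0938872761971741 F [ 0.5  0.4 -0.3] 0.0
```

Emit:
{"api": "move_arm", "payload": {
  "deltas": [0,0,-0.07,4.4,2.3,0.2,-1,0,0,-0.14,8.8,4.6,0.4,-1,0,0,-0.21,13.2,6.9,0.6,-1,0,0,-0.28,17.6,9.2,0.8,-1,0,0,-0.35,22,11.5,1,-1,0,0,-0.42,26.4,13.8,1.2,-1,0,0,-0.44,31.4,16.1,1.5,-1,0,0,-0.44,31.4,16.1,1.5,-1]
}}

```text
time: 1.75
tool_pos: [0.5709, 0.1288, 0.1884]
ee_rot: [-3.14, -0.003, 2.008]
wrist_force: [-0.7, -0.4, -0.6]
width: 0.0937
finger_force: 0.0
```

Run:
```python
from h import *
delta([.569,.126,.19],np.radians(115))
s=snap("wrist"); save(s,"w1.png"); print(s["T"].round(3),s["f"],s["cx"],s["cy"])
im=s["image"].astype(int);m=((im.min(2)>120)&(im.max(2)-im.min(2)<50)).astype(np.uint8)*255
for c in cv2.findContours(m,0,1)[0]:
    if cv2.contourArea(c)>1500: print(cv2.boundingRect(c),cv2.contourArea(c))
for z in(.031,.067): print(z,proj(s,[.569,.126,z]))
```

```text
t 1.75 pos [0.5709 0.1288 0.1884] rpy [-3.140e+00 -3.000e-03  2.008e+00] shift cm [-0.17 -0.29 -0.16] turn [-0.002 -0.003  0.001] w 0.09368365996402589 F [-0.7 -0.4 -0.6] 0.0
[[ 0.905 -0.411 -0.106  0.54 ]
 [ 0.424  0.876  0.228  0.194]
 [-0.001 -0.251  0.968  0.366]
 [ 0.     0.     0.     1.   ]] 317.38390813553127 255.85728236257182 196.22060691783375
(183, 119, 135, 132) 13821.0
0.031 (np.float64(253.37809517701575), np.float64(184.5361414368538))
0.067 (np.float64(253.048438960899), np.float64(192.53258986773332))
```

View pics/w1.png

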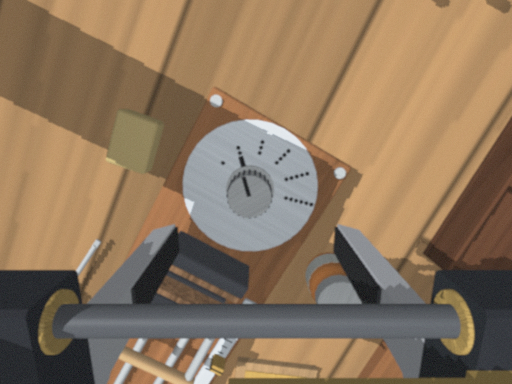

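Wrist view: the collar line points at the two-dot row (240,155), dial centre is about (250.5,185) and collar top about (249,192). The prediction is off by about 2 px.

Run:
```python
from h import *
s=snap("wrist"); a=ray(s,250.5,185,.031); b=ray(s,249.5,192,.067); print(a,b)
c=(a+b)/2
# rows and screws for yaw, plus pixel points for jaw things
for n,u,v in(("sA",216,100),("sB",340,173)): print(n,ray(s,u,v,.032))
delta([c[0],c[1],.044],np.radians(115))
```

```text
[0.56601154 0.12210204 0.031     ] [0.56527491 0.12295394 0.067     ]
sA [0.49754023 0.18738565 0.032     ]
sB [0.64708229 0.17471162 0.032     ]
t 1.85 pos [0.5702 0.125  0.1893] rpy [-3.139 -0.     2.004] shift cm [-0.03 -0.48 14.53] turn [-0.002 -0.    -0.003] w 0.09433070979098465 F [0.2 0.2 0.3] 0.0
```

Emit:
{"api": "move_arm", "payload": {
  "deltas": [0,0,0,-0.1,-0.4,4,-1,0,0,0,-0.1,-0.4,8,-1,0,0,0,-0.1,-0.4,11,-1,0,0,0,-0.1,-0.4,13,-1,0,0,0,-0.1,-0.4,14.4,-1,0,0,0,-0.1,-0.4,14.4,0,0,0,0,-0.1,-0.4,14.4,0.6,0,0,0,-0.1,-0.4,14.4,0.6]
}}

```text
time: 2.65
tool_pos: [0.5685, 0.1211, 0.0485]
ee_rot: [3.138, 0.001, 2.001]
wrist_force: [0.6, 0.5, 0.8]
width: 0.073
finger_force: 0.0
```

Emit:
{"api": "move_arm", "payload": {
  "deltas": [0,0,0,0,0,0,1,0,0,0,0,0,0,1,0,0,0,0,0,0,1]
}}

```text
time: 2.95
tool_pos: [0.5676, 0.1215, 0.0471]
ee_rot: [3.141, 0.0, 2.002]
wrist_force: [0.5, 0.7, -0.3]
width: 0.0498
finger_force: 0.0
```

Emit:
{"api": "move_arm", "payload": {
  "deltas": [0,0,0,0,0,0.2,1,0,0,0,0,0,0.2,1,0,0,0,0,0,0.2,1,0,0,0,0,0,0.2,1]
}}

```text
time: 3.35
tool_pos: [0.567, 0.1211, 0.0458]
ee_rot: [-3.141, 0.001, 2.002]
wrist_force: [-3.3, -0.9, 5.9]
width: 0.0434
finger_force: 30.0
```

Emit:
{"api": "move_arm", "payload": {
  "deltas": [0,0,0.13,0,0,0,1,0,0,0.26,0,0,0,1,0,0,0.39,0,0,0,1,0,0,0.52,0,0,0,1,0,0,0.65,0,0,0,1,0,0,0.78,0,0,0,1,0,0,0.91,0,0,0,1,0,0,1.04,0,0,0,1]
}}

```text
time: 4.15
tool_pos: [0.5674, 0.1211, 0.0458]
ee_rot: [3.141, 0.0, 0.957]
wrist_force: [-2.6, -1.1, 5.4]
width: 0.0435
finger_force: 30.0
```

Emit:
{"api": "move_arm", "payload": {
  "deltas": [0,0,0.01,0,0,0,1,0,0,0.01,0,0,0,1,0,0,0.01,0,0,0,0,0,0,0.01,0,0,0,-1,0,0,0.01,0,0,0,-1,0,0,0.01,0,0,0,-1,0,0,0.01,0,0,0,-1,0,0,0.01,0,0,0,-1]
}}

```text
time: 4.95
tool_pos: [0.5672, 0.1214, 0.0443]
ee_rot: [-3.141, 0.0, 0.952]
wrist_force: [-0.1, -0.7, -0.6]
width: 0.0834
finger_force: 0.0
```

Emit:
{"api": "move_arm", "payload": {
  "deltas": [0,0,0,0,0,-1,-1,0,0,0,0,0,-3,-1,0,0,0,0,0,-6,-1,0,0,0,0,0,-10,-1,0,0,0,0,0,-14,-1,0,0,0,0,0,-14,-1]
}}

```text
time: 5.55
tool_pos: [0.5709, 0.1218, 0.1934]
ee_rot: [3.13, -0.01, 0.952]
wrist_force: [-0.2, 0.6, 0.2]
width: 0.0941
finger_force: 0.0
```

Run:
```python
from h import *
s=snap("wrist"); save(s,"w2.png"); delta([.5665,.123,.19],np.radians(55))
s=snap("top"); save(s,"t2.png",(180,160,350,250),4.6)
```

```text
t 5.6 pos [0.5695 0.1217 0.1898] rpy [ 3.134 -0.006  0.952] shift cm [-0.06 -0.32 -0.03] turn [ 0.007 -0.006 -0.008] w 0.09375510312320114 F [-0.  -0.1 -0.5] 0.0
```

View pics/w2.png

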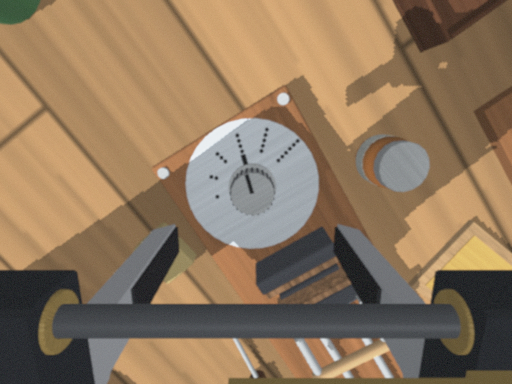

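The line now points at the four-dot row (240,147), so the collar is set to 4 and released. Next, above the handle bar.

```bash
python3 -c "
from h import *
delta([.548,-.099,.17],-.084)"
```

```text
t 5.65 pos [0.568  0.1215 0.1867] rpy [ 3.139e+00 -3.000e-03  9.520e-01] shift cm [-19.13  11.15   1.65] turn [ 1.000e-03 -4.000e-03  1.036e+00] w 0.09413165249894659 F [-0.4 -0.6 -1.3] 0.0
```

Emit:
{"api": "move_arm", "payload": {
  "deltas": [0,0,0.13,-2.4,1.4,0.2,-1,0,0,0.26,-4.8,2.8,0.4,-1,0,0,0.39,-7.2,4.2,0.6,-1,0,0,0.52,-9.6,5.6,0.8,-1,0,0,0.65,-12,7,1,-1,0,0,0.78,-14.4,8.4,1.2,-0.6,0,0,0.91,-16.8,9.8,1.4,-0.4,0,0,1.036,-19.1,11.1,1.6,-0.4]
}}

```text
time: 6.45
tool_pos: [0.5453, -0.0995, 0.166]
ee_rot: [-3.141, 0.004, -0.09]
wrist_force: [0.6, 0.0, 0.9]
width: 0.0738
finger_force: 0.0
```

Emit:
{"api": "move_arm", "payload": {
  "deltas": [0,0,0,0,0,0,-0.4,0,0,0,0,0,0,-0.4,0,0,0,0,0,0,-0.4]
}}

```text
time: 6.75
tool_pos: [0.5464, -0.0976, 0.1676]
ee_rot: [-3.141, 0.002, -0.082]
wrist_force: [-0.1, 0.9, 0.7]
width: 0.0659
finger_force: 0.0
```

Run:
```python
from h import *
delta([.548,-.099,.057],-.084)
s=snap("wrist"); save(s,"w3.png",None,1.5)
for n,p in(("bar",[.548,-.099,.075]),("tcp",robot.get_obs()["tool_pos"])): print(n,proj(s,p))
```

```text
t 6.75 pos [ 0.5464 -0.0976  0.1676] rpy [-3.141e+00  2.000e-03 -8.200e-02] shift cm [ 0.18  0.14 11.06] turn [-0.001  0.002  0.002] w 0.06592679871266585 F [-0.1  0.9  0.7] 0.0
bar (np.float64(256.468923530122), np.float64(197.47988801229187))
tcp (np.float64(254.10809521332638), np.float64(240.12030980319574))
```

View pics/w3.png

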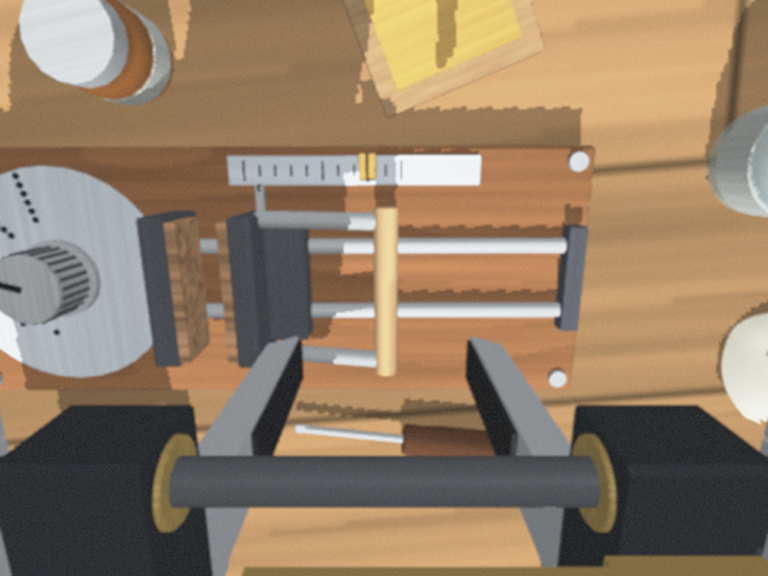

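Wrist view (×1.5): bar centre (386,291), pointer tip (261,188), rider line (367,167), fingers clear on both sides.

Run:
```python
from h import *
s=snap("wrist"); im=s["image"]
cv2.imwrite("pics/w4.png",cv2.resize(im[95:145,150:290,::-1],None,fx=5.5,fy=5.5,interpolation=cv2.INTER_CUBIC))
a=-.0845; x=np.array([np.cos(a),np.sin(a)]);y=np.array([-np.sin(a),np.cos(a)]);c=np.array([.5665,.123])
for n,u,v,z in(("bar",257.3,194,.075),("ptr",174,125.3,.037),("rider",245,111,.054)):
    p=ray(s,u,v,z); print(n,p.round(4),"h",(x@(p[:2]-c)).round(4),(y@(p[:2]-c)).round(4))
    if n=="bar": delta([p[0],p[1],.057],a)
```

```text
bar [ 0.5513 -0.0999  0.075 ] h 0.0037 -0.2234
t 6.85 pos [ 0.5468 -0.0974  0.1682] rpy [-3.141  0.    -0.082] shift cm [ 0.47  0.21 11.12] turn [-0.     0.     0.003] w 0.06567552216522533 F [-0.7 -0.7 -0.5] 0.0
ptr [ 0.6151 -0.0257  0.037 ] h 0.061 -0.1441
rider [ 0.6226 -0.0947  0.054 ] h 0.0743 -0.2122
```

View pics/w4.png

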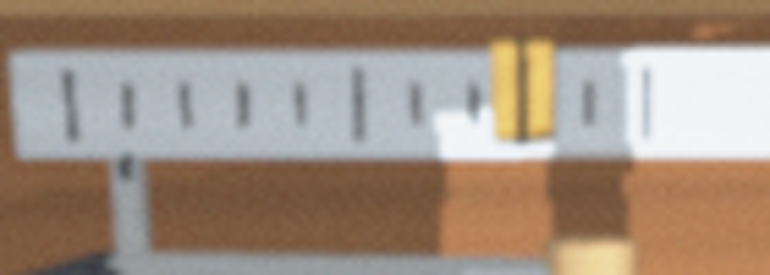

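Emit:
{"api": "move_arm", "payload": {
  "deltas": [0,0,0,0.3,0.2,3,-0.4,0,0,0,0.3,0.2,6,-0.4,0,0,0,0.3,0.2,8.5,-0.4,0,0,0,0.3,0.2,10,-0.4,0,0,0,0.3,0.2,11,-0.4,0,0,0,0.3,0.2,11,-0.4]
}}

```text
time: 7.45
tool_pos: [0.549, -0.1003, 0.0574]
ee_rot: [-3.141, 0.002, -0.083]
wrist_force: [-0.2, 0.5, -0.7]
width: 0.0662
finger_force: 0.0
```

Emit:
{"api": "move_arm", "payload": {
  "deltas": [0,0,0,0,0,0,0,0,0,0,0,0,0,0.5,0,0,0,0,0,0,1,0,0,0,0,0,0,1,0,0,0,0,0,0,1,0,0,0,0,0,0,1,0,0,0,0,0,0,1,0,0,0,0,0,0,1]
}}

```text
time: 8.25
tool_pos: [0.5498, -0.0994, 0.0585]
ee_rot: [-3.139, -0.0, -0.084]
wrist_force: [0.7, 5.0, 0.9]
width: 0.0132
finger_force: 30.0
```

Bar gripped. Pull 6.7 cm along tool +y (holder -y).

Emit:
{"api": "move_arm", "payload": {
  "deltas": [0,0,0,0,0.6,0,1,0,0,0,0,1.6,0,1,0,0,0,0,2.7,0,1,0,0,0,0,3.8,0,1,0,0,0,0,4.9,0,1,0,0,0,0,5.9,0,1,0,0,0,0,6.5,0,1,0,0,0,0,6.7,0,1]
}}

```text
time: 9.05
tool_pos: [0.5446, -0.1641, 0.0585]
ee_rot: [-3.134, -0.001, -0.083]
wrist_force: [1.9, 10.3, 1.4]
width: 0.0126
finger_force: 30.0
```

Emit:
{"api": "move_arm", "payload": {
  "deltas": [0,0,0,0,0,0,1,0,0,0,0,0,0,1,0,0,0,0,0,0,1]
}}

```text
time: 9.35
tool_pos: [0.5446, -0.1638, 0.0585]
ee_rot: [-3.135, -0.0, -0.083]
wrist_force: [0.5, 10.3, 2.4]
width: 0.0129
finger_force: 30.0
```

Run:
```python
from h import *
s=snap("wrist"); save(s,"w5.png",None,1.5); delta([.55,-.1,.057],-.084)
```

```text
t 9.4 pos [ 0.5446 -0.1638  0.0585] rpy [-3.135 -0.    -0.083] shift cm [ 0.   -6.41  0.19] turn [-0.007 -0.     0.001] w 0.013106587551025266 F [0.6 9.5 1.7] 29.99816983938217
```

View pics/w5.png

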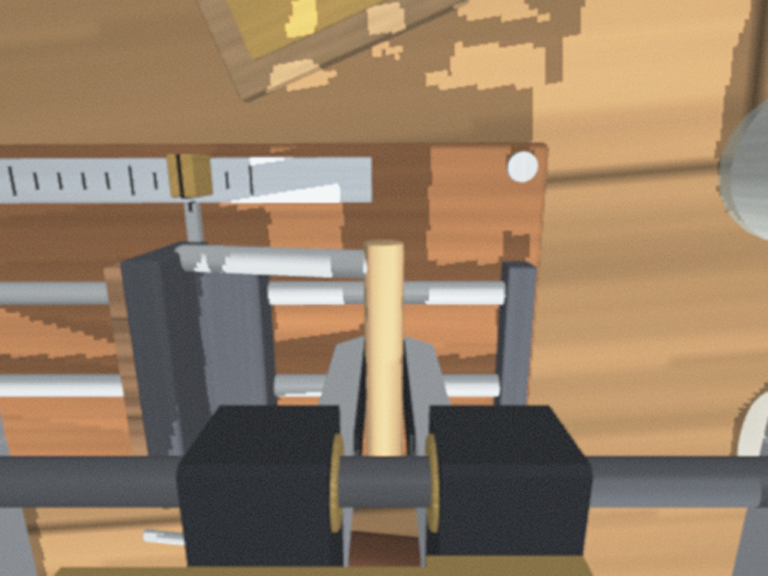

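Pointer tip is at (191,205) and the rider's top line at (181,175) in the ×1.5 view. I'll compute the residual at their heights.

Run:
```python
from h import *
s=snap("wrist")
cv2.imwrite("pics/w6.png",cv2.resize(s["image"][95:145,80:180,::-1],None,fx=8,fy=8,interpolation=cv2.INTER_CUBIC))
a=-.0845; y=np.array([-np.sin(a),np.cos(a)]);c=np.array([.5665,.123])
for n,u,v,z in(("bar",256.3,162,.075),("ptr",191/1.5,205/1.5,.037),("ridertop",180.5/1.5,155/1.5,.054),("ridertop front",181.5/1.5,194/1.5,.054)):
    p=ray(s,u,v,z); print(n,p.round(4),(y@(p[:2]-c)).round(4))
```

```text
bar [ 0.5942 -0.1692  0.075 ] -0.2888
ptr [ 0.6107 -0.09    0.037 ] -0.2085
ridertop [ 0.6296 -0.0965  0.054 ] -0.2134
ridertop front [ 0.6157 -0.0942  0.054 ] -0.2122
```

View pics/w6.png

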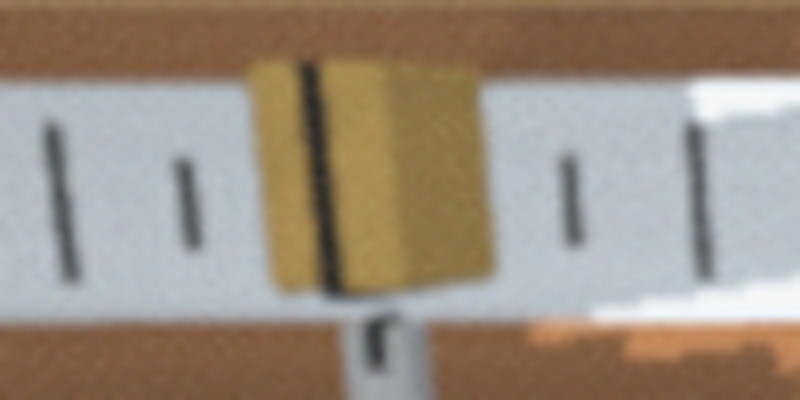

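Residual is about 3.5 mm further out, consistent with the 67.5 mm needed versus about 64 mm pulled.

Emit:
{"api": "move_arm", "payload": {
  "deltas": [0,0,0,0,0.12,0,1,0,0,0,0,0.24,0,1,0,0,0,0,0.35,0,1,0,0,0,0,0.35,0,1,0,0,0,0,0.35,0,1,0,0,0,0,0.35,0,1]
}}

```text
time: 10.05
tool_pos: [0.5444, -0.167, 0.0585]
ee_rot: [-3.134, -0.0, -0.083]
wrist_force: [1.5, 11.0, 2.0]
width: 0.0131
finger_force: 30.0
```

Run:
```python
from h import *
delta([.5446,-.1638,.0585],-.084)
s=snap("wrist")
cv2.imwrite("pics/w7.png",cv2.resize(s["image"][95:145,80:180,::-1],None,fx=8,fy=8,interpolation=cv2.INTER_CUBIC))
```

```text
t 10.05 pos [ 0.5444 -0.167   0.0585] rpy [-3.134 -0.    -0.083] shift cm [-0.   -0.32  0.  ] turn [-0.007 -0.     0.001] w 0.013136964773386987 F [ 1.5 11.   2. ] 29.997978508472443
```

View pics/w7.png

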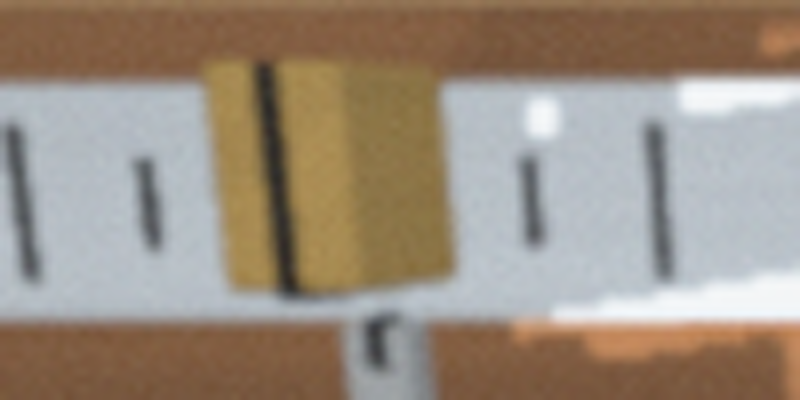

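Pointer line is at about (375,343), rider line front end at about (288,291) in the crop. One numeric check, then hand in.

Run:
```python
from h import *
s=snap("wrist"); a=-.0845; y=np.array([-np.sin(a),np.cos(a)]);c=np.array([.5665,.123]); r=[]
for u,v,z in((80+375/8,95+343/8,.037),(80+286/8,95+285/8,.054),(80+263/8,95+65/8,.054)):
    r.append(y@(ray(s,u,v,z)[:2]-c))
print(np.round(r,4))
if abs(r[0]-(r[1]+r[2])/2)<.0022: print(robot.close_job())
```

```text
[-0.2113 -0.2123 -0.2124]
the job is handed in; nothing more can be done
None
```

The job is handed in: the collar clicked to 4 and was let go, and the gripper is holding the spring jaw with its pointer about 1 mm (camera measurement) from the rider's line.

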